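# Hold the spring clamp open over the card on the cupboard door

## Task

First swing the cupboard door wide open by its handle, so that the cutting-list card on its inside comes out into the open. Then squeeze the handles of the spring clamp to open its jaws, lift it off the upright strip where it is parked, and lower it over the top edge of the card so that one jaw hangs on each side, well gaping and not touching the card or the door, ready for a new sheet to be slipped in. Finish while still holding the clamp squeezed open there, with the door still open, and leave the tin, offcut and tape measure where they are.

Things in the scene. Friction and masses are not known exactly. Their poses are not given: they have to be found in the camera images.
- cupboard: Low plywood tool cupboard fixed on the bench, 195 deep (with door) x 240 wide x 200 high. Origin on the bench at the middle of the door's outer face; x points from front to back, y to the left seen from the robot, z up. It does not move.
- door (a joint): Cupboard door angle, rad: 0 shut, grows as it swings out towards the robot, stop at 1.9; may start a little ajar. Hinge upright at the door's right-hand edge seen from the robot (cupboard -y); opening turns the door anticlockwise seen from above. It stays where it is left (friction about 0.12 N m). Panel 236 wide x 180 high x 15 thick, its top 184 above the bench.
- door_hinge (a point): Point on the door's hinge line, at handle height, 162 above the bench. It carries the door's axes: x normal to the door, from its outer to its inner face; y along the door from the hinge to the free edge; z up.
- door_handle (a point): Middle of the door's handle: a level round steel bar 11 in diameter and 101 long along the door's y, standing 40 off the door's outer face (34 free behind it, 76 free between its two posts), centred 165 from the hinge line, 162 above the bench (38 below the cupboard's top). Same axes as the door.
- card_top (a point): Middle of the top edge of the stiff white card, fixed upright in a holder on the door's inside and swinging with it: 4 thick (door x), 130 wide (door y), 110 high. The edge is 170 above the bench, 30 below the cupboard's top. The card's middle plane is 47 from the door's inner face, its middle 128 from the hinge. Door's axes: x across the card, y along its edge, z up.
- stand: Wooden foot 90 x 130 x 20 fixed on the bench with an upright plywood strip on it: 6 thick (its x), 110 long (its y), top 100 above the bench. Origin on the bench under its centre. It does not move.
- clip: Black spring clamp, about 80 g, 24 wide along y, parked on the strip: jaws down, handles up. Origin: centre of its steel pivot (radius 7), 7 above the strip's top when parked; x across the strip, from handle to handle, y along it, z up (parked, the stand's axes; opening, they tilt with the -x half). Handles: a V to 54 above the pivot, parked 32 over the outside at 20 up, 46 at 40, 55 at the top.
- clip_jaw (a joint): Clamp opening, rad: 0 parked (pads parallel, 6 apart), -0.13 shut, 0.70 fully open (tips 35 apart inside, 50 outside). Squeezing the handles together along x opens the jaws; each half turns by half of it; at 0.70 the handles are parallel, 16 over the outside, and meet a stop. The spring closes it: 0.2 N m at 0, 0.34 at 0.70, about 7 to 12 N on each handle 30 above the pivot.
- clip_tip_a (a point): Lower inner edge of the jaw on the clamp's -x side, 45 below and 3 beside the pivot when parked.
- clip_tip_b (a point): Lower inner edge of the jaw on the clamp's +x side, 45 below and 3 beside the pivot when parked.
- wax_tin: Bystander: loose round pale metal tin with a white lid, 66 across, 50 high; origin under its centre.
- offcut: Bystander: loose pale wood offcut 80 x 50 x 35 high; origin under its centre.
- tape: Bystander: loose grey tape measure 70 x 35 x 60 high, with a small steel tongue at its -x end; origin under its centre.
There are look-alikes about, which are no part of the job. What is shaped like the clip but green or red is not meant.

How it is judged:
On the way, in this order (a step that is already met when the one before it is completed fails the run):
1. the door is swung wide open (value of joint door above 1 rad), for 0.2 s.
2. the clamp, squeezed open, is lifted off the strip (z of clip in the frame of stand above 0.15 m and value of joint clip_jaw above 0.2 rad and contact force between clip and the fingers above 3 N), for 0.2 s.
At the end, for the whole second after the job is handed in: Door open over 1.0 rad. Fingers hold the clamp (over 3 N), still, squeezed over 0.35 rad, touching no door, card, cupboard or stand (under 0.5 N). One jaw tip each side, over 3 mm from the card's middle plane and 6 mm below its top edge, within 60 mm of its middle; pivot above the edge (value of joint door above 1 rad and value of joint clip_jaw above 0.35 rad and ((x of clip_tip_a in the frame of card_top above 0.003 m and x of clip_tip_b in the frame of card_top below -0.003 m) or (x of clip_tip_b in the frame of card_top above 0.003 m and x of clip_tip_a in the frame of card_top below -0.003 m)) and z of each of clip_tip_a, clip_tip_b in the frame of card_top below -0.006 m and y of clip_tip_a in the frame of card_top between -0.06 and 0.06 m and y of clip_tip_b in the frame of card_top between -0.06 and 0.06 m and z of clip in the frame of card_top above 0.005 m and contact force between clip and the fingers above 3 N and contact force between clip and door below 0.5 N and contact force between clip and cupboard below 0.5 N and contact force between clip and stand below 0.5 N and linear speed of clip below 0.03 m/s); the arm keeps its last pose, push and grip.
It fails at once if the wax tin is disturbed (moved more than 30 mm) (distance of wax_tin from where it was at the start of the episode above 0.03 m).
It fails at once if the wood offcut is disturbed (moved more than 30 mm) (distance of offcut from where it was at the start of the episode above 0.03 m).
It fails at once if the tape measure is disturbed (moved more than 30 mm) (distance of tape from where it was at the start of the episode above 0.03 m).
It also fails if it takes over 58 s, if anything falls off the work surface, if the arm or the gripper's body presses on something with over 40 N, if the wrist force passes 120 N, or if a joint passes its speed limit or range.

## Robot

A 6-joint arm with a two-finger parallel gripper is mounted at the origin on the work surface. World frame = base frame: x ahead of the robot, y to its left, z up, the work surface at z = 0. Lengths are in m, angles in rad, forces in N, time in s.
With the tool pointing down it reaches from about 0.275 to 1 m from the base axis. Payload 8.4 kg.
Tool frame: the origin (TCP) lies midway between the tips of the shut fingers; the grasp point (between the pads) lies 19 mm behind it (r.grip_depth is the distance from the TCP to the grasp point, in m); z points along the fingers, y is the line along which they close (so a half turn about z gives the same grasp; the last joint's range is limited). The gripper opens to 85 mm and grips with 20 to 120 N. Pads are 22 mm wide; open, the fingers measure 114 mm over their backs; the gripper's body (76 mm by 85 mm) begins 54 mm behind the grasp point. The pads swing forward as they close: fully open they stand 13 mm farther back than shut.
Start: joints at [1.183, 0.353, 1.633, -0, 1.155, -0.002], TCP at [0.235, 0.579, 0.231] pointing down, gripper open.
Joint ranges: [-2.63, 2.63], [-0.92, 2.1], [0.06, 2.66], [-1.3, 4.44], [0, 2.69], [-3.02, 3.02]. Speed limits (rad/s): [2.22, 2.22, 2.79, 3.14, 3.14, 3.14].

## Interface

Orientations are given as a rotation vector (axis times angle).
In Python, from plant import r gives the robot as it stands.
- The arm moves only by the tool inch_along, called after "Request:" as name(argument=value, ...), one argument or row to a line, values as JSON. Schema: {"type":"object","properties":{"moves":{"type":"array","items":{"type":"array","items":{"type":"number"},"minItems":5,"maxItems":5},"minItems":1,"maxItems":12},"only":{"type":"string"},"quiet":{"type":"boolean"},"lines":{"type":"string"}},"required":["moves"],"additionalProperties":false}. moves is a list of rows, 1 to 12 of them, each of 5 numbers: dx, dy, dz in units of 25 mm, then a turn about the tool's z in units of 0.05 rad, then the finger opening in m; each row is the pose to reach, as a shift and turn from the pose commanded when the call began, along the tool's axes at that moment; what a row does not reach only later rows make up. A row lasts 1/12 s, in which the tool goes at most 0.0417 m and 0.125 rad, less where a joint would pass 70% of its speed; a pose out of reach is approached as far as the arm can. The fingers move at their own pace and stop on an object; the grip force is fixed at half the most. Time passes only in rows, so rows that do not move let the fingers close. The tool returns the time, the measured TCP pose, the force, the opening and the grip force at its end. only (a regular expression) keeps the lines of the reply that match it, lines (a string "A,B") keeps lines A to B, and quiet returns only ok. Input that does not fit is refused with a message, and nothing moves.
- r.sense(): the state, without advancing time (a new reading comes with each control period).
- r.get_image(name): name is "scene" or "top" or "wrist"; returns a dict with "frame" (384x512x3 uint8, blue, green, red), "mtx" (3x3 intrinsics, pixels), "distortion" ([k1, k2, p1, p2, k3] as OpenCV has them; the pictures are not rectified), "R" (3x3) and "t" (3): a world point X has camera coordinates R X + t. Camera axes: x right, y down, z forward; pixel columns grow to the right and rows downward; lengths in m; the calibration is good to about 2 mm. A picture is of the moment at which its call begins. There is no depth.
- r.close_job(): hands the job in; it is judged then, once.
The state is a dict: "clock": time; "joint_pos": joint angles; "dq": joint speeds; "joint_efforts": joint torques, N m; "tcp_pos": TCP position; "ee_rot": TCP orientation; "contact_force": force on the tool from outside, world axes, zero at the start; "wrist_torque": the same for the moment, N m; "gripper_width": finger opening in m; "grip_force": force on a finger pad.
Only numpy, scipy, OpenCV 4.12 (cv2) and the standard library are available. Lean on these libraries where they do the work, as an engineer would, in place of code of your own. Each camera call takes 0.05 s, during which the arm holds its last target. There are 200 camera calls.

## Working session

There is one attempt and no reset: what is moved stays moved. The work goes in short steps, Python scripts to look and compute and a tool call to move; the robot and the scene stay as the last step left them, time stands still between calls to the robot, and variables do not carry over. Pictures are saved under pics/ and viewed, at most 10 in all, crops included, and the job is handed in when it is done.

```bash
mkdir -p pics; ls
```

Run:
```python
from plant import r
import cv2,numpy as np
s=r.sense();print({k:np.round(v,3) for k,v in s.items()})
for n in("scene","top"):
    im=r.get_image(n);cv2.imwrite(f"pics/{n}0.png",cv2.resize(im["frame"],(800,600),interpolation=cv2.INTER_CUBIC))
    np.savez(f"{n}0.npz",**im)
    print(n,im["mtx"].round(1).tolist(),im["distortion"],im["R"].round(3).tolist(),im["t"].round(3), (-im["R"].T@im["t"]).round(3))
```

```text
pics
{'clock': np.float64(0.0), 'joint_pos': array([ 1.183,  0.354,  1.634,  0.   ,  1.155, -0.002]), 'dq': array([-0.   , -0.   , -0.001,  0.001,  0.001, -0.   ]), 'joint_efforts': array([-1.0000e-03, -6.0526e+01, -3.4206e+01,  0.0000e+00,  9.0000e-03,
        0.0000e+00]), 'tcp_pos': array([0.235, 0.579, 0.231]), 'ee_rot': array([-6.020e-01, -3.083e+00,  2.000e-03]), 'contact_force': array([-0.71 ,  0.734, -0.201]), 'wrist_torque': array([ 0.007, -0.025, -0.059]), 'grip_force': np.float64(0.0), 'gripper_width': np.float64(0.085)}
scene [[455.8, 0.0, 256.2], [0.0, 455.8, 189.9], [0.0, 0.0, 1.0]] [0.02322135 0.         0.         0.         0.        ] [[-0.89, 0.456, 0.009], [0.309, 0.618, -0.723], [-0.335, -0.641, -0.69]] [ 0.441 -0.142  1.464] [0.928 0.825 0.904]
top [[384.4, 0.0, 251.5], [0.0, 384.4, 187.9], [0.0, 0.0, 1.0]] [-0.09968988  0.          0.          0.          0.        ] [[-0.094, -0.996, 0.0], [-0.973, 0.092, -0.212], [0.212, -0.02, -0.977]] [0.131 0.545 0.942] [0.343 0.1   1.036]
```

View pics/scene0.png

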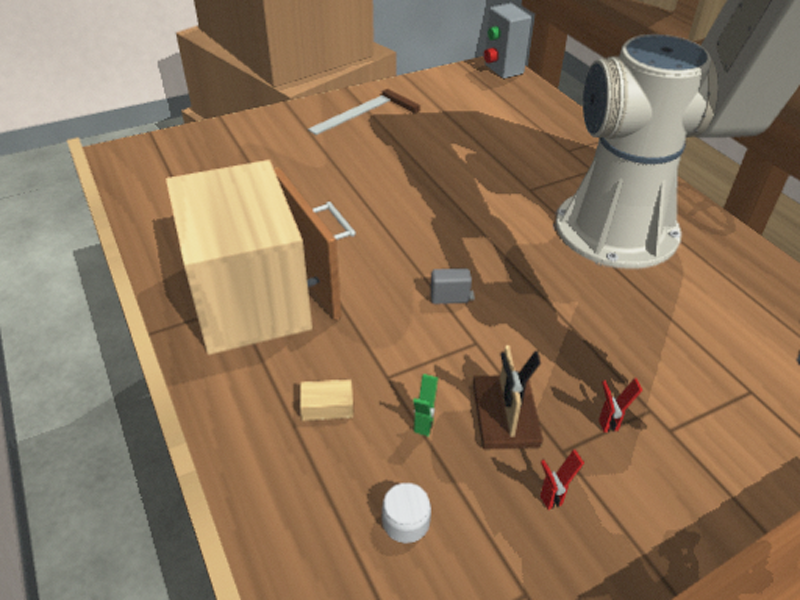

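View pics/top0.png

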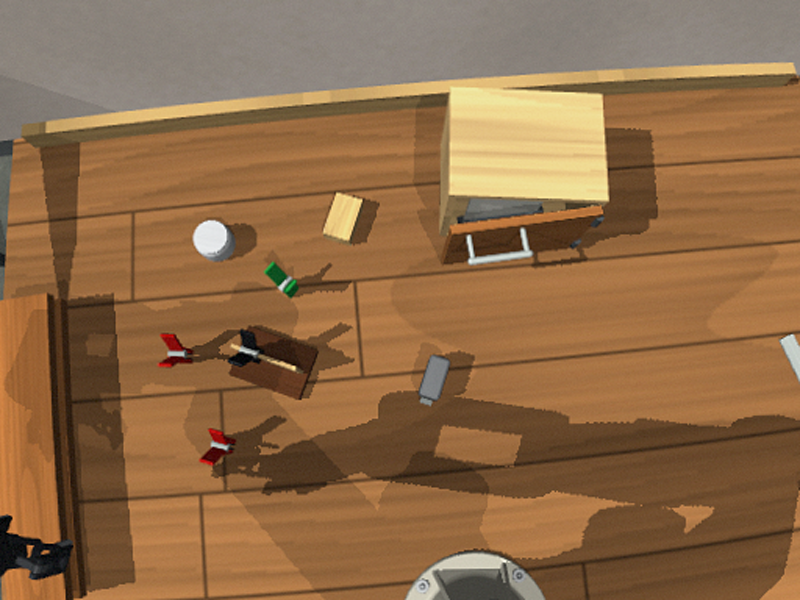

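The scene shows the black clamp on the stand (scene 515,380; top 255,348). Its look-alikes are green (scene 425,405; top 281,278), red (scene 618,405; top 215,447) and red (scene 562,482; top 176,350). The door is ajar, with its handle at scene (335,220) and top (500,255). I choose the black clamp, the one on the strip, and check it in a crop.

Run:
```python
import cv2,numpy as np
def crop(n,x0,y0,w,h,W=400,H=300):
    f=np.load(f"{n}0.npz")["frame"][y0:y0+h,x0:x0+w]
    return cv2.resize(f,(W,H),interpolation=cv2.INTER_CUBIC)
# scale 4 : 100x75 ; scale
a=crop("scene",290,210,80,60,400,300) #x5
b=crop("top",130,200,80,60)
c=crop("scene",170,110,80,60)
d=crop("top",275,120,120,90)  # x3.333
cv2.imwrite("pics/c1.png",np.vstack([np.hstack([a,b]),np.hstack([c,d])]))
```

```text
(no output)
```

View pics/c1.png

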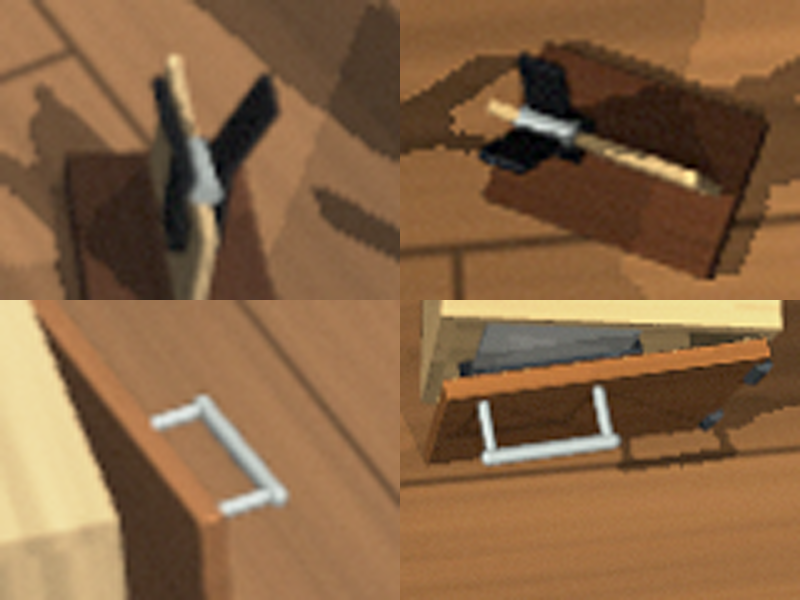

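The crop confirms the black clamp sitting near the +y end of the strip, with its pivot at scene (330,244) and top (159,224). The handle bar corners are at scene (225,149) and (210,130), and at top (301,166.5) and (338.6,162).

Create h.py:
```python
import cv2,numpy as np
class V:
    def __init__(s,d): s.K,s.D,s.R,s.t=[np.asarray(d[k],float) for k in("mtx","distortion","R","t")]
    def und(s,p): return cv2.undistortPoints(np.array([[p]],float),s.K,s.D)[0,0]
    def P(s): return np.hstack([s.R,s.t.reshape(3,1)])
    def proj(s,X): return cv2.projectPoints(np.atleast_2d(np.array(X,float)),cv2.Rodrigues(s.R)[0],s.t,s.K,s.D)[0][:,0]
    def onz(s,p,z):
        d=s.R.T@np.array([*s.und(p),1]);c=-s.R.T@s.t;return c+d*(z-c[2])/d[2]
def tri(a,pa,b,pb):
    X=cv2.triangulatePoints(a.P(),b.P(),a.und(pa).reshape(2,1),b.und(pb).reshape(2,1)).ravel();X=X[:3]/X[3]
    e=max(np.linalg.norm(a.proj(X)[0]-pa),np.linalg.norm(b.proj(X)[0]-pb));return X,e
```

Run:
```python
from h import *
S=V(np.load("scene0.npz"));T=V(np.load("top0.npz"));k=.64
np.set_printoptions(precision=4,suppress=True)
pts={'hL':((225.1,148.6),(301.4,166.5)),'hR':((210.2,129.9),(338.6,161.7)),
'bR':((167*k,178*k),(603*k,95*k)),'fR':((271*k,161*k),(608*k,202*k)),'fL':((303*k,240*k),(441*k,195*k)),'bL':((188*k,262*k),(450*k,87*k)),
'piv':((330.3,244.1),(159.2,224.2)),
'doorfree':((212.0,153.5),(288.4,146)),
'tape':((452*k,271*k),(435*k,371*k)),'tin':((406*k,500*k),(211*k,239*k)),'off':((327*k,385*k),(347*k,215*k))}
for n,(a,b) in pts.items(): print(n,*tri(S,a,T,b))
for n,p in {'s1':(147.6,220.6),'s2':(192,237)}.items(): print(n,T.onz(p,.1))
for n,p in {'foot':(229*k,375*k),'foot2':(302*k,398*k),'foot3':(318*k,346*k),'foot4':(255*k,325*k)}.items(): print(n,T.onz(p,.02))
```

```text
hL [ 0.5705 -0.0392  0.1626] 0.9175189726774637
hR [ 0.5739 -0.1287  0.1646] 0.7271336843783943
bR [ 0.8108 -0.2771  0.1976] 0.9196206825130524
fR [ 0.6322 -0.2514  0.1961] 1.1860450462519978
fL [ 0.6647 -0.0024  0.2054] 0.3380011675758719
bL [ 0.8386 -0.035   0.2046] 1.329450737879399
piv [0.4731 0.3152 0.1053] 1.2102164982615768
doorfree [ 0.6175 -0.012   0.1829] 0.7944522925556481
tape [0.4146 0.0281 0.0688] 2.358010354592237
tin [0.6839 0.3846 0.0466] 0.2556177689595695
off [0.703  0.1477 0.0414] 1.3543517117023325
s1 [0.4875 0.3432 0.1   ]
s2 [0.4374 0.236  0.1   ]
foot [0.4482 0.369  0.02  ]
foot2 [0.3988 0.2473 0.02  ]
foot3 [0.4839 0.2143 0.02  ]
foot4 [0.5301 0.3202 0.02  ]
```

Add to h.py:
```python
from plant import r
from scipy.spatial.transform import Rotation as Ro
def goto(x,y,z,yaw):
    "shift in tool axes and turn so that tool y has world yaw (mod pi)"
    s=r.sense();R=Ro.from_rotvec(s["ee_rot"]).as_matrix()
    d=R.T@(np.array([x,y,z])-s["tcp_pos"]);cur=np.arctan2(R[1,1],R[0,1])
    w=(yaw-cur+np.pi)%(2*np.pi)-np.pi
    print("d",d.round(4),"turn",round(-w,4),"yaw now",round(cur,3),"t",s["clock"])
H=np.array([.618,-.247])
def door(phi,y,x): return H+y*np.array([-np.sin(phi),np.cos(phi)])+x*np.array([np.cos(phi),np.sin(phi)])
```

```bash
python3 -c "
from h import *
goto(.572,-.084,.231,.038)"
```

```text
d [-5.615e-01 -4.872e-01  2.000e-04] turn 1.147 yaw now 1.185 t 0.1
```

Units first: shifts go in units of 25 mm and turns go in units of 0.05 rad. So -0.5615 m is -22.46, -0.4872 m is -19.488, 1.147 rad is 22.94.

Request:
inch_along(
  moves=[
    [-22.46, -19.488, 0, 22.94, 0.036],
    [-22.46, -19.488, 0, 22.94, 0.036],
    [-22.46, -19.488, 0, 22.94, 0.036],
    [-22.46, -19.488, 0, 22.94, 0.036],
    [-22.46, -19.488, 0, 22.94, 0.036],
    [-22.46, -19.488, 0, 22.94, 0.036],
    [-22.46, -19.488, 0, 22.94, 0.036],
    [-22.46, -19.488, 0, 22.94, 0.036],
    [-22.46, -19.488, 0, 22.94, 0.036],
    [-22.46, -19.488, 0, 22.94, 0.036],
    [-22.46, -19.488, 0, 22.94, 0.036],
    [-22.46, -19.488, 0, 22.94, 0.036],
  ],
)

```text
clock: 1.1
tcp_pos: [0.4621, 0.1313, 0.2313]
ee_rot: [-2.179, -2.263, 0.0]
contact_force: [1.2, -0.0, -0.0]
gripper_width: 0.0364
grip_force: 0.0
```

```bash
python3 -c "
from h import *
goto(.572,-.084,.231,.038)"
```

```text
d [-2.193e-01  1.017e-01  2.000e-04] turn -0.0002 yaw now 0.038 t 1.1
```

Converted, -0.2193 m is -8.772, 0.1017 m is 4.068.

Request:
inch_along(
  moves=[
    [-8.772, 4.068, 0, 0, 0.036],
    [-8.772, 4.068, 0, 0, 0.036],
    [-8.772, 4.068, 0, 0, 0.036],
    [-8.772, 4.068, 0, 0, 0.036],
    [-8.772, 4.068, 0, 0, 0.036],
    [-8.772, 4.068, 0, 0, 0.036],
    [-8.772, 4.068, 0, 0, 0.036],
    [-8.772, 4.068, 0, 0, 0.036],
  ],
)

```text
clock: 1.77
tcp_pos: [0.5719, -0.0835, 0.2306]
ee_rot: [-2.182, -2.259, 0.001]
contact_force: [-1.0, -0.2, -0.6]
gripper_width: 0.0362
grip_force: 0.0
```

Run:
```python
from h import *
ims={n:r.get_image(n) for n in("wrist","scene","top")}
for n in ims: np.savez(n+"1.npz",**ims[n])
w=V(ims["wrist"]);print((-w.R.T@w.t).round(3),w.R.round(2).tolist())
f=ims["wrist"]["frame"].copy()
cv2.imwrite("pics/w1.png",cv2.resize(f,(800,600),interpolation=cv2.INTER_CUBIC))
print(w.proj([[.572,-.084,.163],[.5705,-.0392,.163],[.5739,-.1287,.163]])/.64)
```

```text
[ 0.569 -0.004  0.374] [[1.0, 0.04, -0.0], [0.03, -0.95, 0.31], [0.01, -0.31, -0.95]]
[[407.20426752 315.54773895]
 [407.40111483 231.21300831]
 [407.74394455 389.73064033]]
```

View pics/w1.png

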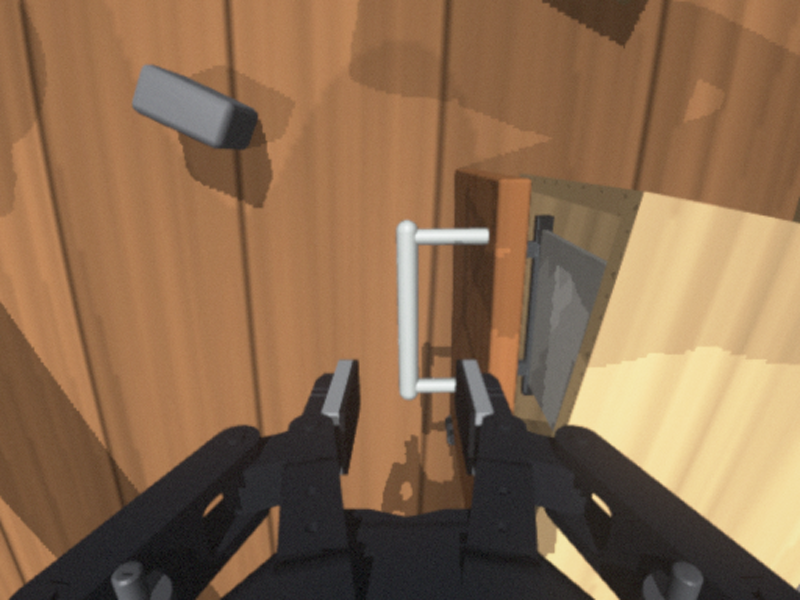

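Converted, 0.084 m is 3.36, 0.06 m is 2.4.

Request:
inch_along(
  moves=[
    [0, 0, 1.2, 0, 0.036],
    [0, 0, 2.4, 0, 0.036],
    [0, 0, 3.36, 0, 0.036],
    [0, 0, 3.36, 0, 0.036],
  ],
)

```text
clock: 2.25
tcp_pos: [0.5681, -0.0801, 0.143]
ee_rot: [-2.172, -2.261, 0.007]
contact_force: [-1.8, 0.2, -1.2]
gripper_width: 0.0354
grip_force: 0.0
```

Run:
```python
from h import *
s=r.sense();R=Ro.from_rotvec(s["ee_rot"]).as_matrix()
p0=door(.038,.165,-.04);print(p0)
for k in range(1,13):
    d=np.append(door(.038+.09*k,.165,-.04)-p0,0); print(k,(R.T@d).round(3)[:2],-.09*k)
```

```text
[ 0.57176039 -0.08363875]
1 [-0.004 -0.015] -0.09
2 [-0.01  -0.029] -0.18
3 [-0.017 -0.043] -0.27
4 [-0.025 -0.056] -0.36
5 [-0.034 -0.068] -0.44999999999999996
6 [-0.044 -0.079] -0.54
7 [-0.055 -0.09 ] -0.63
8 [-0.067 -0.099] -0.72
9 [-0.08  -0.107] -0.8099999999999999
10 [-0.094 -0.114] -0.8999999999999999
11 [-0.108 -0.12 ] -0.99
12 [-0.122 -0.125] -1.08
```

Request:
inch_along(
  moves=[
    [-0.16, -0.6, 0, -1.8, 0.036],
    [-0.4, -1.16, 0, -3.6, 0.036],
    [-0.68, -1.72, 0, -5.4, 0.036],
    [-1, -2.24, 0, -7.2, 0.036],
    [-1.36, -2.72, 0, -9, 0.036],
    [-1.76, -3.16, 0, -10.8, 0.036],
    [-2.2, -3.6, 0, -12.6, 0.036],
    [-2.68, -3.96, 0, -14.4, 0.036],
    [-3.2, -4.28, 0, -16.2, 0.036],
    [-3.76, -4.56, 0, -18, 0.036],
    [-4.32, -4.8, 0, -19.8, 0.036],
    [-4.88, -5, 0, -21.6, 0.036],
  ],
)

```text
clock: 3.25
tcp_pos: [0.4518, -0.2085, 0.149]
ee_rot: [0.696, 3.062, -0.0]
contact_force: [1.4, 0.4, -0.4]
gripper_width: 0.0358
grip_force: 0.6
```

Run:
```python
from h import *
ims={n:r.get_image(n) for n in("scene","top","wrist")}
for n in ims: np.savez(n+"2.npz",**ims[n])
a=cv2.resize(ims["scene"]["frame"],(400,300));b=cv2.resize(ims["top"]["frame"][110:290,270:510],(400,300),interpolation=cv2.INTER_CUBIC)
c=cv2.resize(ims["wrist"]["frame"],(400,300));d=cv2.resize(ims["scene"]["frame"][90:210,120:280],(400,300),interpolation=cv2.INTER_CUBIC)
cv2.imwrite("pics/o1.png",np.vstack([np.hstack([a,b]),np.hstack([c,d])]))
s=r.sense();print(s["contact_force"],s["wrist_torque"])
```

```text
[ 0.14546056 -1.07226816  0.46711898] [-0.02938073 -0.00958981  0.01367291]
```

View pics/o1.png

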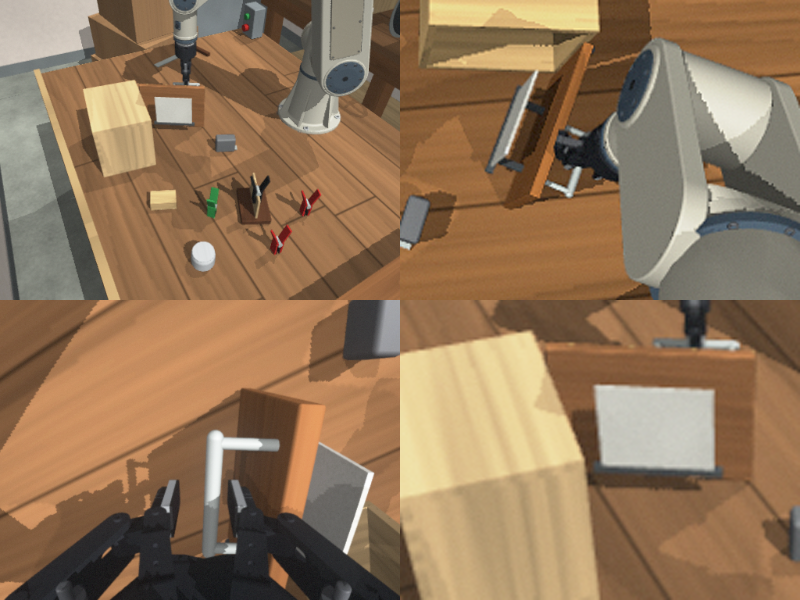

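The door stands wide open at about 1.2 rad. The white card faces the scene camera, with its top edge at scene px (197,124) to (246,126), and the bystanders haven't moved. I'll back out upwards and go to the clamp.

Converted, -0.12 m is -4.8, -0.08 m is -3.2.

Request:
inch_along(
  moves=[
    [0, 0, -1.6, 0, 0.036],
    [0, 0, -3.2, 0, 0.036],
    [0, 0, -4.8, 0, 0.06],
    [0, 0, -4.8, 0, 0.085],
  ],
  lines="1,2",
)

```text
clock: 3.73
tcp_pos: [0.4552, -0.209, 0.2756]
```

```bash
python3 -c "
from h import *
goto(.473,.315,.27,-.42)"
```

```text
d [0.2142 0.4786 0.0034] turn 1.5362 yaw now 1.116 t 3.7333
```

Converted, 0.479 m is 19.16, 0.214 m is 8.56, 1.536 rad is 30.72.

Request:
inch_along(
  moves=[
    [8.56, 19.16, 0, 30.72, 0.085],
    [8.56, 19.16, 0, 30.72, 0.085],
    [8.56, 19.16, 0, 30.72, 0.085],
    [8.56, 19.16, 0, 30.72, 0.085],
    [8.56, 19.16, 0, 30.72, 0.085],
    [8.56, 19.16, 0, 30.72, 0.085],
    [8.56, 19.16, 0, 30.72, 0.085],
    [8.56, 19.16, 0, 30.72, 0.085],
    [8.56, 19.16, 0, 30.72, 0.085],
    [8.56, 19.16, 0, 30.72, 0.085],
    [8.56, 19.16, 0, 30.72, 0.085],
    [8.56, 19.16, 0, 30.72, 0.085],
  ],
)

```text
clock: 4.73
tcp_pos: [0.4655, 0.2312, 0.2682]
ee_rot: [2.433, 1.988, 0.001]
contact_force: [1.4, -0.5, -0.1]
gripper_width: 0.0851
grip_force: 0.0
```

```bash
python3 -c "
from h import *
goto(.473,.315,.27,-.42)"
```

```text
d [ 0.0836 -0.0094 -0.0018] turn 0.2196 yaw now -0.2 t 4.7333
```

Converted, 0.0836 m is 3.344, -0.0094 m is -0.376, 0.2196 rad is 4.392.

Request:
inch_along(
  moves=[
    [3.344, -0.376, 0, 4.392, 0.085],
    [3.344, -0.376, 0, 4.392, 0.085],
    [3.344, -0.376, 0, 4.392, 0.085],
    [3.344, -0.376, 0, 4.392, 0.085],
  ],
  lines="1,2",
)

```text
clock: 5.07
tcp_pos: [0.4723, 0.3151, 0.2676]
```

Run:
```python
from h import *
ims={n:r.get_image(n) for n in("scene","top","wrist")}
for n in ims: np.savez(n+"3.npz",**ims[n])
f=lambda n,x,y,w,h:cv2.resize(ims[n]["frame"][y:y+h,x:x+w],(400,300),interpolation=cv2.INTER_CUBIC)
a=cv2.resize(ims["wrist"]["frame"],(400,300));b=f("top",300,130,120,90)
c=f("wrist",160,140,192,144);d=f("scene",170,100,96,72)
cv2.imwrite("pics/p1.png",np.vstack([np.hstack([a,b]),np.hstack([c,d])]))
```

```text
(no output)
```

View pics/p1.png

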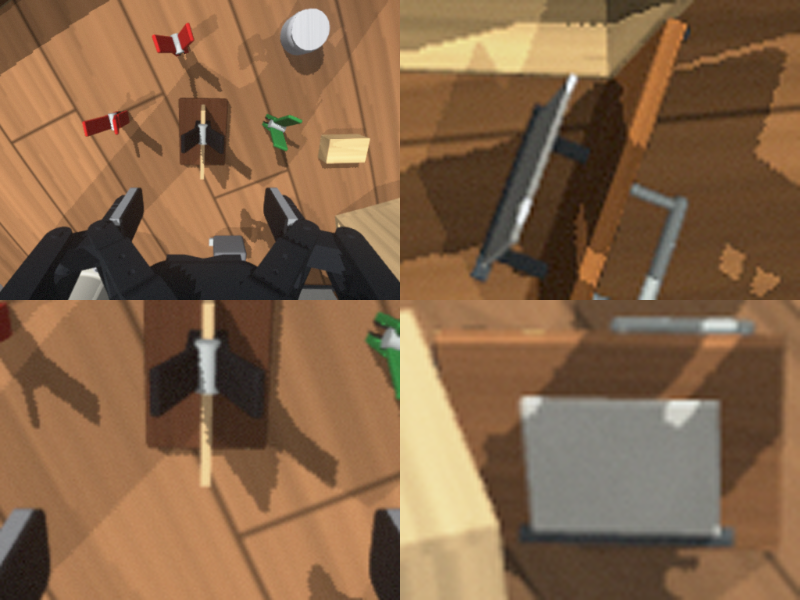

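Run:
```python
from h import *
np.set_printoptions(precision=4,suppress=True)
S=V(np.load("scene3.npz"));T=V(np.load("top3.npz"));W=V(np.load("wrist3.npz"));T0=V(np.load("top0.npz"));S0=V(np.load("scene0.npz"))
print("wrist cam",-W.R.T@W.t)
print("piv W/T",tri(W,(258.6,171.4),T0,(159.2,224.2)),"W/S",tri(W,(258.6,171.4),S0,(330.3,244.1)),"W z.107",W.onz((258.6,171.4),.107))
s1=W.onz((258.6-.5,(487-300)/2.083+140),.1);s0=W.onz((208/2.083+160,143),.1);print(s1,s0,np.arctan2(-(s0-s1)[0],(s0-s1)[1]))
cR,eR=tri(S,(198.8,123.4),T,(352,153.2));cL,eL=tri(S,(246.4,124.1),T,(334.3,201.2))
print("card",cR,eR,cL,eL,np.linalg.norm(cR-cL),(cR+cL)/2)
d=cL-cR;phi=np.arctan2(-d[0],d[1]);print("phi",phi,"door(phi) card",door(phi,.128,.062),door(1.05,.128,.062),door(1.12,.128,.062))
for p,n in(((198.8,123.4),'R'),((246.4,124.1),'L')):print(n,S.onz(p,.17))
for p,n in(((352,153.2),'R'),((334.3,201.2),'L')):print(n,T.onz(p,.17))
# handle ends in top3
print("handle top3", T.onz((300+285/3.333,130+203/3.333),.162))
```

```text
wrist cam [0.5045 0.3854 0.4105]
piv W/T (array([0.4732, 0.3137, 0.108 ]), np.float64(1.6780520794092475)) W/S (array([0.4702, 0.3143, 0.1028]), np.float64(0.9618162330542482)) W z.107 [0.4714 0.3144 0.107 ]
[0.4395 0.2434 0.1   ] [0.4853 0.3427 0.1   ] -0.4320046705554197
card [ 0.5916 -0.1634  0.169 ] 0.2269051724549526 [ 0.4786 -0.1027  0.1707] 1.4014602596772097 0.12831522384979913 [ 0.5351 -0.1331  0.1699]
phi 1.0781247386899266 door(phi) card [ 0.5345 -0.1318] [ 0.5378 -0.1295] [ 0.5298 -0.1354]
R [ 0.5918 -0.1615  0.17  ]
L [ 0.4762 -0.1007  0.17  ]
R [ 0.5918 -0.1634  0.17  ]
L [ 0.4813 -0.1049  0.17  ]
handle top3 [ 0.4953 -0.2316  0.162 ]
```

```bash
python3 -c "
from h import *
goto(.472,.3145,.122,-.428)"
```

```text
d [ 0.0025 -0.0019  0.1455] turn 0.0155 yaw now -0.412 t 5.2167
```

Converted, 0.145 m is 5.8, 0.12 m is 4.8, 0.01 rad is 0.2.

Request:
inch_along(
  moves=[
    [0.06, -0.04, 1.6, 0.2, 0.085],
    [0.06, -0.04, 3.2, 0.2, 0.085],
    [0.06, -0.04, 4.8, 0.2, 0.085],
    [0.06, -0.04, 5.8, 0.2, 0.085],
    [0.06, -0.04, 5.8, 0.2, 0.085],
    [0.06, -0.04, 5.8, 0.2, 0.085],
  ],
)

```text
clock: 5.72
tcp_pos: [0.4727, 0.3124, 0.1221]
ee_rot: [2.639, 1.704, -0.004]
contact_force: [0.6, 0.1, -0.2]
gripper_width: 0.0852
grip_force: 0.0
```

Run:
```python
from h import *
goto(.472,.3145,.122,-.428)
ims={n:r.get_image(n) for n in("scene","top","wrist")}
goto(.472,.3145,.122,-.428)
f=lambda n,x,y,w,h:cv2.resize(ims[n]["frame"][y:y+h,x:x+w],(400,300),interpolation=cv2.INTER_CUBIC)
cv2.imwrite("pics/g1.png",np.hstack([f("wrist",156,180,200,150),f("scene",270,190,120,90)]))
```

```text
d [ 0.0017 -0.0015  0.0001] turn 0.0037 yaw now -0.424 t 5.7167
d [-0.0009 -0.0025  0.0028] turn 0.0044 yaw now -0.424 t 5.8667
```

View pics/g1.png

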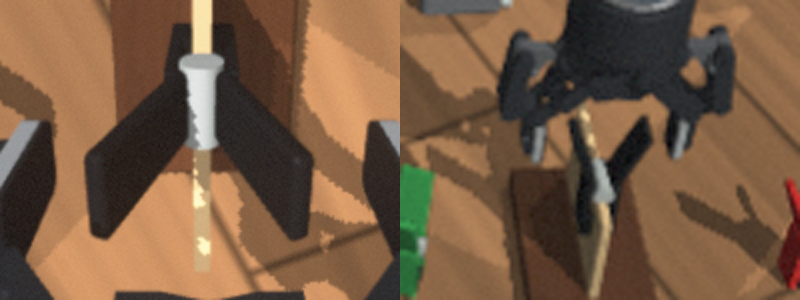

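The clamp sits between the fingers about 2 mm off centre: finger faces at px 50 and 368, handles at 90 and 312. I'll shift 2 mm and squeeze.

Converted, -0.002 m is -0.08.

Request:
inch_along(
  moves=[
    [0, -0.08, 0, 0, 0.06],
    [0, -0.08, 0, 0, 0.05],
    [0, -0.08, 0, 0, 0.04],
    [0, -0.08, 0, 0, 0.03],
    [0, -0.08, 0, 0, 0.02],
    [0, -0.08, 0, 0, 0.01],
    [0, -0.08, 0, 0, 0],
    [0, -0.08, 0, 0, 0],
    [0, -0.08, 0, 0, 0],
    [0, -0.08, 0, 0, 0],
  ],
)

```text
clock: 6.7
tcp_pos: [0.4734, 0.3157, 0.1245]
ee_rot: [2.637, 1.706, 0.008]
contact_force: [2.3, -1.7, 11.3]
gripper_width: 0.0148
grip_force: 60.9
```

Converted, -0.14 m is -5.6, -0.09 m is -3.6.

Request:
inch_along(
  moves=[
    [0, 0, -0.8, 0, 0],
    [0, 0, -2, 0, 0],
    [0, 0, -3.6, 0, 0],
    [0, 0, -5.6, 0, 0],
    [0, 0, -5.6, 0, 0],
    [0, 0, -5.6, 0, 0],
    [0, 0, -5.6, 0, 0],
  ],
)

```text
clock: 7.28
tcp_pos: [0.4711, 0.3146, 0.2623]
ee_rot: [-2.638, -1.706, -0.001]
contact_force: [-0.4, -0.0, -1.8]
gripper_width: 0.0148
grip_force: 59.7
```

Run:
```python
from h import *
ims={n:r.get_image(n) for n in("scene","top","wrist")}
for n in ims: np.savez(n+"4.npz",**ims[n])
f=lambda n,x,y,w,h:cv2.resize(ims[n]["frame"][y:y+h,x:x+w],(400,300),interpolation=cv2.INTER_CUBIC)
cv2.imwrite("pics/l1.png",np.hstack([f("wrist",156,180,200,150),f("scene",270,150,120,90)]))
s=r.sense();print(s["grip_force"],s["gripper_width"],s["tcp_pos"])
```

```text
59.7174596786499 0.014484089070693007 [0.47029068 0.31401979 0.2602199 ]
```

View pics/l1.png

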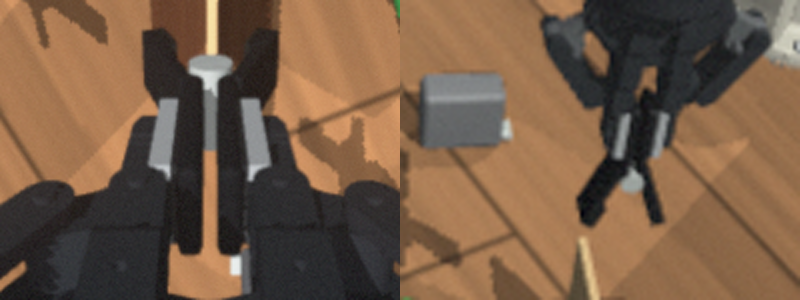

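The clamp is held squeezed open and clear of the strip, with its pivot at scene px (339,204). I'll carry it to above the card.

```bash
python3 -c "
from h import *
W=V(np.load('wrist4.npz'));S=V(np.load('scene4.npz'));X,e=tri(W,(261,233),S,(339.4,203.8));print(X,e)
s=r.sense();R=Ro.from_rotvec(s['ee_rot']).as_matrix();print('piv in tool',R.T@(X-s['tcp_pos']))
goto(.535,-.133,.262,1.078)"
```

```text
[0.46416559 0.30769326 0.22727353] 6.259883443634428
piv in tool [-0.00818522 -0.00292857  0.03297621]
d [-0.3811  0.2424 -0.0011] turn -1.5008 yaw now -0.423 t 7.4333
```

Request:
inch_along(
  moves=[
    [-15.24, 9.696, 0, -30, 0],
    [-15.24, 9.696, 0, -30, 0],
    [-15.24, 9.696, 0, -30, 0],
    [-15.24, 9.696, 0, -30, 0],
    [-15.24, 9.696, 0, -30, 0],
    [-15.24, 9.696, 0, -30, 0],
    [-15.24, 9.696, 0, -30, 0],
    [-15.24, 9.696, 0, -30, 0],
    [-15.24, 9.696, 0, -30, 0],
    [-15.24, 9.696, 0, -30, 0],
    [-15.24, 9.696, 0, -30, 0],
    [-15.24, 9.696, 0, -30, 0],
  ],
)

```text
clock: 8.43
tcp_pos: [0.5351, -0.1336, 0.2605]
ee_rot: [-0.956, -2.99, 0.0]
contact_force: [0.3, -0.4, 0.2]
gripper_width: 0.0146
grip_force: 59.7
```

```bash
python3 -c "
from h import *
goto(.535,-.133,.262,1.078)"
```

```text
d [ 0.0004  0.0004 -0.0015] turn -0.126 yaw now 0.952 t 8.4333
```

Converted, -0.126 rad is -2.52.

Request:
inch_along(
  moves=[
    [0, 0, 0, -2.52, 0],
    [0, 0, 0, -2.52, 0],
    [0, 0, 0, -2.52, 0],
  ],
  lines="1,3",
)

```text
clock: 8.68
tcp_pos: [0.5351, -0.1314, 0.2607]
ee_rot: [-0.781, -3.04, -0.0]
```

Run:
```python
from h import *
ims={n:r.get_image(n) for n in("scene","top","wrist")}
for n in ims: np.savez(n+"5.npz",**ims[n])
goto(.535,-.133,.262,1.078)
f=lambda n,x,y,w,h:cv2.resize(ims[n]["frame"][y:y+h,x:x+w],(400,300),interpolation=cv2.INTER_CUBIC)
cv2.imwrite("pics/q1.png",np.vstack([np.hstack([f("wrist",156,180,200,150),f("scene",170,70,96,72)]),np.hstack([f("wrist",100,100,320,240),f("top",290,130,120,90)])]))
for n in ims:
    v=V(ims[n]);print(n,v.proj([[.535,-.133,.17],[.5916,-.1634,.17],[.4786,-.1027,.17],[.535,-.133,.245]]).round(1).tolist())
```

```text
d [-0.0007 -0.0025 -0.0003] turn -0.0073 yaw now 1.071 t 8.8333
scene [[222.0, 123.5], [198.6, 123.0], [245.3, 123.9], [220.8, 100.0]]
top [[342.9, 177.5], [352.0, 153.3], [333.5, 202.5], [351.0, 169.2]]
wrist [[258.1, 193.4], [258.8, 254.9], [257.3, 121.4], [257.2, 230.8]]
```

View pics/q1.png

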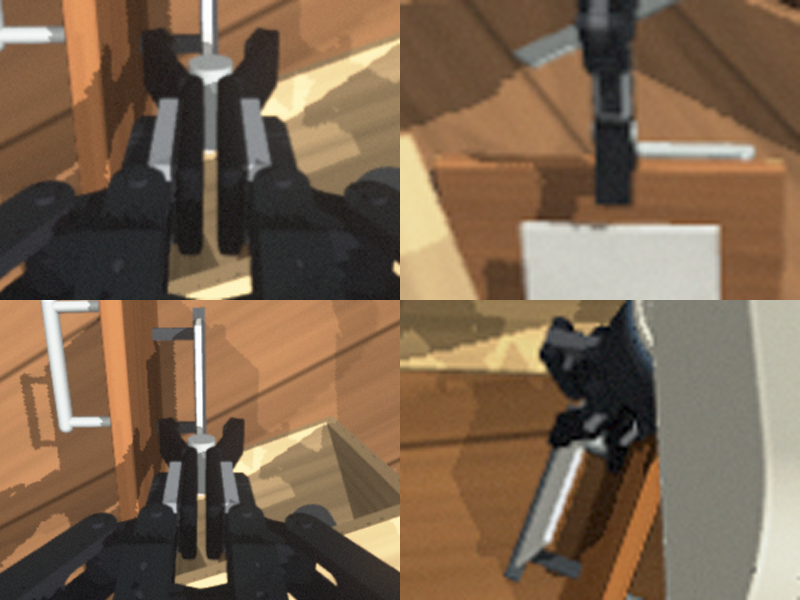

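Run:
```python
from h import *
S=V(np.load("scene5.npz"))
for z in(.18,.19,.2,.21,.22): print(z,S.proj([[.547,-.111,z],[.543,-.118,z]]).round(1).tolist())
goto(.5355,-.1325,.262,1.076)
```

```text
0.18 [[221.1, 125.9], [221.4, 124.1]]
0.19 [[220.9, 122.8], [221.2, 121.1]]
0.2 [[220.7, 119.7], [221.0, 118.0]]
0.21 [[220.6, 116.6], [220.9, 114.8]]
0.22 [[220.4, 113.4], [220.7, 111.7]]
d [-0.0009 -0.0018 -0.0003] turn -0.0053 yaw now 1.071 t 8.8333
```

Request:
inch_along(
  moves=[
    [0, 0, 0.4, 0, 0],
    [0, 0, 0.8, 0, 0],
    [0, 0, 1.2, 0, 0],
    [0, 0, 1.6, 0, 0],
    [0, 0, 2, 0, 0],
    [0, 0, 2.04, 0, 0],
    [0, 0, 2.04, 0, 0],
    [0, 0, 2.04, 0, 0],
    [0, 0, 2.04, 0, 0],
  ],
)

```text
clock: 9.58
tcp_pos: [0.5363, -0.1317, 0.2118]
ee_rot: [0.774, 3.044, -0.0]
contact_force: [-0.5, 1.1, -0.9]
gripper_width: 0.0145
grip_force: 59.7
```

Run:
```python
from h import *
ims={n:r.get_image(n) for n in("scene","top","wrist")}
f=lambda n,x,y,w,h:cv2.resize(ims[n]["frame"][y:y+h,x:x+w],(400,300),interpolation=cv2.INTER_CUBIC)
cv2.imwrite("pics/z1.png",np.vstack([np.hstack([f("wrist",196,180,120,90),f("scene",170,90,96,72)]),np.hstack([f("scene",100,50,200,150),f("top",290,130,120,90)])]))
```

```text
(no output)
```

View pics/z1.png

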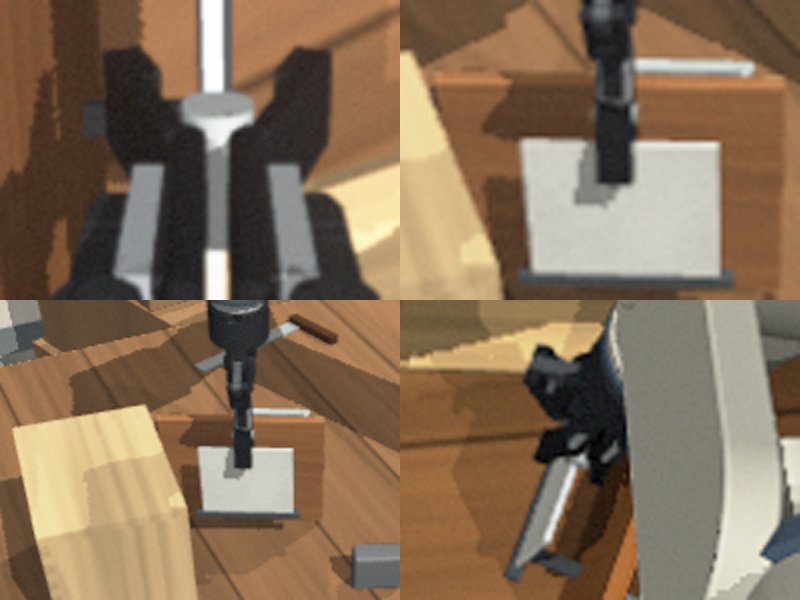

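The card at crop px (215,50) lies midway between the jaws (inner tips near 155 and 275). The near tip is about 16–20 mm below the card's top edge, nothing is touching, and the bystanders seen in this view haven't moved. I'm handing it in.

```bash
python3 -c "
from plant import r
print(r.close_job())"
```

```text
the job is handed in; nothing more can be done
None
```

The door is open to about 1.2 rad and the clamp is held squeezed open astride the card's top edge, touching nothing; the job was handed in at about 10 s, and the hand-in gave no verdict.

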